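# Clamp a carton square in the labelling fixture with two cam levers

### The arm

A 6-joint arm with a two-finger parallel gripper is mounted at the origin on a cart in front of the work surface, level with it; the furniture and walls round the work are solid. World frame = base frame: x ahead of the robot, y to its left, z up, the work surface at z = 0. Lengths are in m, angles in rad, forces in N, time in s.
With the tool pointing down it reaches from about 0.375 to 0.975 m from the base axis. Payload 3.8 kg.
Tool frame: the origin (TCP) lies midway between the tips of the shut fingers; the grasp point (between the pads) lies 19 mm behind it; z points along the fingers, y is the line along which they close (so a half turn about z gives the same grasp; the last joint's range is limited). The gripper opens to 88 mm and grips with 3 to 60 N. Pads are 18 mm wide; open, the fingers measure 123 mm over their backs; the gripper's body (75 mm by 187 mm) begins 45 mm behind the grasp point.
Start: joints at [-1.244, 0.264, 1.604, -0, 1.274, -0.037], TCP at [0.24, -0.631, 0.239] pointing down, gripper open.
Joint ranges: [-2.63, 2.63], [-0.94, 2.18], [0.31, 2.57], [-1.31, 4.45], [0, 2.66], [-2.55, 2.55]. Speed limits (rad/s): [2.57, 2.57, 3.14, 3.14, 3.14, 3.14].

### API

Orientations are given as a rotation vector (axis times angle).
In Python, from plant import bot gives the robot as it stands. The module is installed in compiled form; this text tells all that it offers. Calls block until the motion is done:
- bot.move_ptp(position, orientation): joint-space move of the TCP to a pose.
- bot.movel(position, orientation=None, v=0.15): straight line of the TCP; orientation=None keeps the orientation; v is the mean speed in m/s.
- bot.move_joints(angles): joint-space move.
- bot.command_gripper(opening, force=None): finger opening in m; force is the grip in N (None keeps the last); returns when the fingers have stopped.
- bot.pause(seconds).
- bot.solve_ik(position, orientation): joint angles nearest the present ones, or None.
- bot.sense(): the state.
- bot.capture(name): name is "side" or "top" or "wrist"; returns a dict with "image" (420x560x3 uint8, red, green, blue), "K" (3x3 intrinsics, pixels), "T" (4x4, takes a point from camera to world coordinates). Camera axes: x right, y down, z forward; pixel columns grow to the right and rows downward; lengths in m; the calibration is good to about 2 mm. The wrist camera is an equidistant fisheye: a pixel r from the principal point sees the ray r / f radians off the axis. A picture is of the moment at which its call begins. There is no depth.
A pose or a line that the arm cannot do raises bot.Unreachable and nothing moves.
- bot.job_done(): hands the job in; it is judged then, once.
The state is a dict: "time_s": time; "joint_positions": joint angles; "qvel": joint speeds; "joint_torque": joint torques, N m; "ee_pos": TCP position; "tcp_rot": TCP orientation; "force": force on the tool from outside, world axes, zero at the start; "moment": the same for the moment, N m; "grip_width": finger opening in m; "finger_force": force on a finger pad.
Only numpy, scipy, OpenCV 4.12 (cv2) and the standard library are available. Lean on these libraries where they do the work, as an engineer would, in place of code of your own. Each camera call takes 0.05 s, during which the arm holds its last target. There are 200 camera calls.

### The job

Clamp the white carton square into the corner of the labelling fixture by pushing its two cam levers round with a fingertip: first the lever at the carton's front (towards the robot) until its bar lies parallel to the back fence, then the lever at its right side until its bar lies parallel to the left fence, so that the carton ends flush against both fences. Push gently, never grip or pinch the levers, do not touch the carton itself, and leave the things standing round the fixture where they are.

Things in the scene. Friction and masses are not known exactly. Their poses are not given: they have to be found in the camera images.
- fixture: Labelling fixture, fixed to the bench: an aluminium plate 170 x 170 x 10 mm with two dark steel fences, 16 mm thick, their tops 44 mm above the bench. Origin: centre of the plate's underside, on the bench. The back fence stands on its +x side, its inner face at x = +55 mm (from y = -16 to +58 mm); the left fence on its +y side, inner face at y = +55 mm (x = -16 to +58 mm). Its yaw varies by up to about 0.3 rad either way.
- carton: White carton, 62 x 62 x 58 mm high, loose on the plate (its underside is 10 mm above the bench) a few mm short of both fences and slightly askew. Origin: centre of its underside; z up, x and y along its sides. Only the cams may move it.
- seat (a point): Point fixed on the plate's top, at (24, 24, 10) mm in the fixture's frame: where the carton's origin lies when it is flush with both fences.
- front_lever (a joint): Angle (rad) of the lever at the carton's front; vertical pivot at (-39.2, 24) mm in the fixture's frame. At 0 its bar points along the fixture's -x; rising values turn it CLOCKWISE seen from above; at 1.57 the bar points along +y, parallel to the back fence: clamped, its cam pushing the carton to +x. Starts at -0.5 to 0; stops at -0.6 and 1.9, so it can go too far. No spring; turns under 0.15 to 0.3 N m.
- side_lever (a joint): Angle (rad) of the like lever at the carton's side; pivot at (24, -39.2) mm in the fixture's frame. At 0 its bar points along the fixture's -y; rising values turn it COUNTER-CLOCKWISE seen from above; at 1.57 the bar points along +x, parallel to the left fence: clamped, its cam pushing the carton to +y. Starts, stops and stiffness as for the front lever.
- front_lever_knob (a point): Middle of the low black knob on the end of the front lever's bar, 70 mm from its pivot and 60 mm above the bench; the knob is 17 mm thick, its top 68 mm above the bench. It moves with the lever.
- side_lever_knob (a point): The same point on the side lever's knob.
- front_lever_pivot (a point): Front lever's pivot axis at mid-height of its bar, 46 mm above the bench; fixed in the fixture. The steel bar is 14 mm wide, lies 40 to 52 mm above the bench and reaches 78 mm out from the pivot. Under it, a cam disc (up to 32 mm from the pivot, 13 to 33 mm above the bench); farther out, the space below the bar is free.
- side_lever_pivot (a point): The same point of the side lever, which has the same sizes.
- plug: Bystander: grey connector standing upright behind the fixture, 27 x 28 x 53 mm high. Origin: centre of its underside.
- tape: Bystander: roll of brown tape lying flat to the left of the fixture, 110 mm across, 48 mm high. Origin: centre of its underside.
- blue_box: Bystander: dark blue carton to the right of the fixture, 100 x 68 x 45 mm high. Origin: centre of its underside.
Things that resemble listed ones, but are neither listed nor needed, are in the scene too. What is shaped like the carton but red or turquoise is not meant.

How it is judged:
On the way, in this order (a step that is already met when the one before it is completed fails the run):
1. the front lever is pushed round to its clamped position, parallel to the back fence, while the side lever is still open (value of joint front_lever between 1.3 and 1.85 rad and value of joint side_lever below 0.6 rad), for 0.2 s.
2. then the side lever is pushed round to its clamped position, parallel to the left fence (value of joint side_lever between 1.3 and 1.85 rad), for 0.2 s.
At the end, for the whole second after the job is handed in: Both levers stand parallel to the fences they serve (1.3 to 1.85 rad) and the carton rests flat on the plate, within 2.5 mm of the seat and within 2 degrees of square, at rest (all of step 2 and value of joint front_lever between 1.3 and 1.85 rad and horizontal distance between carton and seat below 0.0025 m and angle between the x axis of carton and the x axis of fixture, either way round below 0.035 rad and distance between carton and seat below 0.004 m and angle between carton's own z axis and vertical below 0.03 rad and linear speed of carton below 0.01 m/s); the robot touches nothing.
It fails at once if the carton is touched by the robot (contact force between any of the fingers, the arm and carton above 0.5 N).
It fails at once if the carton is lifted off the plate or tipped (z of carton in the frame of fixture above 0.018 m or angle between carton's own z axis and vertical above 0.15 rad).
It fails at once if the fixture or one of its levers is gripped or pushed roughly (over 35 N of contact) (contact force between the fingers and fixture above 35 N).
It fails at once if a bystander is shifted by more than 15 mm or tipped over (distance of any of plug, tape, blue_box from where it was at the start of the episode above 0.015 m or angle between any of plug, tape, blue_box's own z axis and vertical above 0.3 rad).
It also fails if it takes over 58 s, if anything falls off the work surface, if the arm or the gripper's body presses on something with over 40 N, if the wrist force passes 120 N, or if a joint passes its speed limit or range.

## Working session

There is one attempt and no reset: what is moved stays moved. The work goes in short steps, each a Python script; the robot and the scene stay as the last script left them, time stands still between calls to the robot, and variables do not carry over. Pictures are saved under pics/ and viewed, at most 10 in all, crops included, and the job is handed in when it is done.

```bash
mkdir -p pics; python3 - <<'E'
from plant import bot
import cv2,numpy as np
for n in ["top","side"]:
    c=bot.capture(n); cv2.imwrite(f"pics/{n}0.png",c["image"][:,:,::-1]); np.savez(f"{n}0.npz",**c)
    print(n,c["K"].tolist(),c["T"].round(4).tolist())
print(bot.sense()["time_s"],bot.sense()["tcp_rot"])
E
```

```text
top [[429.23201346485456, 0.0, 273.42355975014914], [0.0, 429.23201346485456, 207.37280629164545], [0.0, 0.0, 1.0]] [[-0.009, -0.9877, 0.1563, 0.3195], [-1.0, 0.0092, 0.0003, 0.1273], [-0.0017, -0.1563, -0.9877, 1.3003], [0.0, 0.0, 0.0, 1.0]]
side [[511.4867958662736, 0.0, 289.1916561088753], [0.0, 511.4867958662736, 205.77121262891154], [0.0, 0.0, 1.0]] [[-0.9833, -0.1201, 0.1365, 0.3788], [-0.18, 0.5377, -0.8237, 1.0819], [0.0255, -0.8345, -0.5504, 0.7026], [0.0, 0.0, 0.0, 1.0]]
0.1 [-3.08787034e+00 -5.67891448e-01  4.72926152e-04]
```

View pics/top0.png

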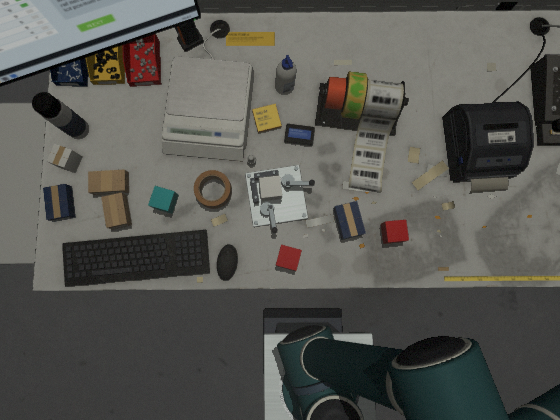

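View pics/side0.png

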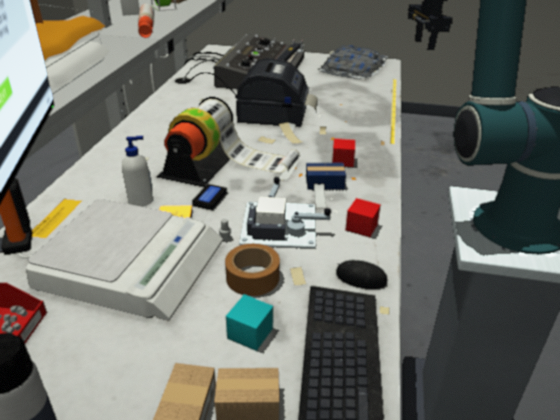

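The top picture shows the fixture plate at about (276,195), with the white carton at (269,188). The front lever's knob is near (273,233) and the side lever's near (310,183). The tape is at (212,188), the blue box at (349,221) and the plug at (252,160). The red boxes at (288,258) and (396,231) and the turquoise one at (163,199) are decoys. I'll confirm with an enlarged crop.

```bash
python3 - <<'E'
import cv2
a=cv2.imread("pics/top0.png")[150:250,235:335]; b=cv2.imread("pics/side0.png")[165:255,230:340]
a=cv2.resize(a,(600,600),interpolation=cv2.INTER_CUBIC)
cv2.imwrite("pics/topc.png",a)
E
```

```text
(no output)
```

View pics/topc.png

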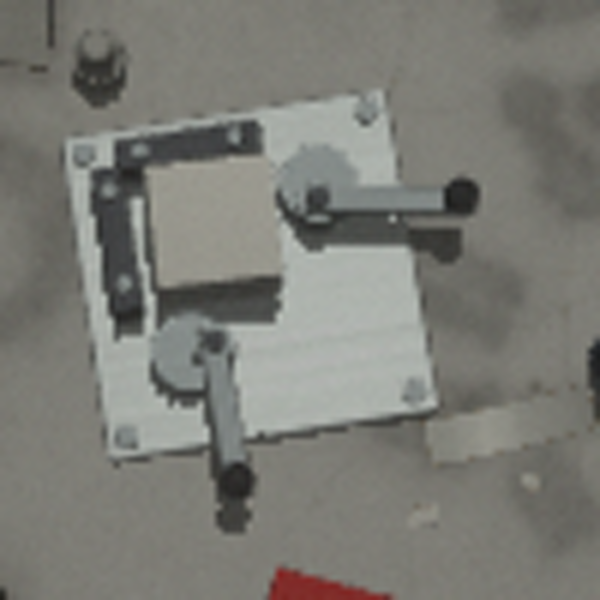

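The crop confirms the layout. Plate corners, in crop pixels, are at (66,140), (383,92), (438,410) and (110,458). The front knob is at (236,480), the side knob at (462,195), and the plain white carton sits between the fences. The fixture is yawed left, and both levers are open.

```bash
cat > h.py <<'E'
import numpy as np
from scipy.spatial.transform import Rotation as R
def ray(c,u,v,z):
    K,T=c["K"],c["T"]; d=T[:3,:3]@np.linalg.solve(K,[u,v,1.]); o=T[:3,3]
    return (o+d*(z-o[2])/d[2])
def ori(yaw): # tool down, tool x at world angle yaw
    c,s=np.cos(yaw),np.sin(yaw)
    return R.from_matrix(np.array([[c,s,0],[s,-c,0],[0,0,-1.]])).as_rotvec()
E
python3 - <<'E'
from h import *
from plant import bot
c=np.load("top0.npz")
cp=lambda x,y,z: ray(c,x/6-.42+235,y/6-.42+150,z)
# corners: (+x,+y),(+x,-y),(-x,-y),(-x,+y)
P=np.array([cp(*p,.01)[:2] for p in [(66,140),(383,92),(438,410),(110,458)]])
print(P.round(4), [np.linalg.norm(P[i]-P[i-1]).round(4) for i in range(4)])
F=np.array([[85,85],[85,-85],[-85,-85],[-85,85]])/1e3
o=P.mean(0); Q=P-o
yaw=np.arctan2((F[:,0]*Q[:,1]-F[:,1]*Q[:,0]).sum(),(F*Q).sum()); print("fix",o,yaw)
M=np.array([[np.cos(yaw),-np.sin(yaw)],[np.sin(yaw),np.cos(yaw)]])
f=lambda p:((p[:2]-o)@M*1e3).round(1)
print("front knob",f(cp(236,480,.068)),"side knob",f(cp(462,195,.068)))
print("front piv",f(cp(215,342,.054)),"side piv",f(cp(318,197,.054)))
for n,u,v,z in [("plug",252,158,.053),("tape",212,188,.048),("blue",349,219,.045),("red",288,257,.06)]: print(n,f(ray(c,u,v,z)))
np.savez("fix.npz",o=o,yaw=yaw)
E
```

```text
[[0.632  0.2126]
 [0.6558 0.0492]
 [0.4904 0.0244]
 [0.4675 0.1902]] [np.float64(0.166), np.float64(0.1651), np.float64(0.1673), np.float64(0.1673)]
fix [0.56142125 0.11910475] 0.14142983584442775
front knob [-109.6   23.4] side knob [  12.2 -106.8]
front piv [-39.4  23.2] side piv [ 24.7 -38. ]
plug [114.8  55.8]
tape [ 43.  186.6]
blue [-109.4 -200.4]
red [-193.    -4.9]
```

The plate measures about 167 mm a side, and both pivots land within 1.5 mm of where they should be. The front lever is at about 0 and the side lever at about -0.17. Next I'll check reach along both arcs and push the front lever.

```bash
cat >> h.py <<'E'
from plant import bot
fx=np.load("fix.npz"); o=fx["o"]; yaw=float(fx["yaw"])
M=np.array([[np.cos(yaw),-np.sin(yaw)],[np.sin(yaw),np.cos(yaw)]])
def pose(lever,a,flip,z=.043,r=.043,d=.016):
    if lever=="front": p,b,u,w=(-.0392,.024),(-np.cos(a),np.sin(a)),(np.sin(a),np.cos(a)),np.pi/2-a
    else: p,b,u,w=(.024,-.0392),(np.sin(a),-np.cos(a)),(np.cos(a),np.sin(a)),a
    q=o+M@(np.array(p)+r*np.array(b)-d*np.array(u))
    return np.array([*q,z]),ori(yaw+w+flip*np.pi)
def push(lever,flip,a0,a1,step=.13):
    for a in np.linspace(a0,a1,int(np.ceil((a1-a0)/step))+1)[1:]:
        bot.movel(*pose(lever,a,flip),v=.04)
        s=bot.sense(); f=np.array(s["force"]); print(round(a,2),f.round(1),round(s["time_s"],1))
        if np.linalg.norm(f[:2])>25: print("STOP"); return False
    return True
E
python3 - <<'E'
from h import *
for l in ("front","side"):
  for flip in (0,1):
    q=[bot.solve_ik(*pose(l,a,flip)) for a in (-.4,.2,.8,1.2,1.6)]
    print(l,flip,[None if x is None else np.round(x[[0,5]] if hasattr(x,'shape') else [x[0],x[5]],2).tolist() for x in q])
E
```

```text
front 0 [[0.15, -0.39], [0.2, 0.26], [0.26, 0.92], [0.28, 1.34], [0.3, 1.75]]
front 1 [None, None, [0.26, -2.23], [0.28, -1.8], [0.3, -1.39]]
side 0 [[0.04, 1.87], [0.02, 1.25], [0.03, 0.66], [0.05, 0.28], [0.08, -0.09]]
side 1 [[0.04, -1.27], [0.02, -1.89], [0.03, -2.48], None, None]
```

```bash
python3 - <<'E'
from h import *
import cv2
bot.command_gripper(0.0,10)
bot.move_ptp(*pose("front",-.2,0,z=.18,d=.022))
print(np.round(bot.sense()["force"],1))
bot.movel(*pose("front",-.2,0,d=.022),v=.12)
print(np.round(bot.sense()["force"],1),bot.sense()["time_s"],bot.sense()["ee_pos"])
ok=push("front",0,-.2,1.57)
c=bot.capture("top"); cv2.imwrite("pics/topf.png",cv2.resize(c["image"][150:250,235:335,::-1],(600,600),interpolation=cv2.INTER_CUBIC))
E
```

```text
[0.4 1.  0.1]
[-0.3 -0.4  0.1] 5.425 [0.4868515  0.10234105 0.0437639 ]
-0.07 [-0.5 -1.1 -1. ] 5.9
0.05 [ 0.4 -3.2  2.7] 6.2
0.18 [ 2.3 -4.2  2.7] 6.5
0.31 [ 0.7 -3.   1. ] 6.7
0.43 [ 0.4 -2.9  0.9] 7.0
0.56 [ 0.4 -4.1  0.7] 7.3
0.68 [-0.7 -3.5  1.3] 7.6
0.81 [-2.1 -3.4  1. ] 7.9
0.94 [-1.4 -1.5 -0.2] 8.2
1.06 [-1.8 -1.6 -1.7] 8.5
1.19 [-3.6 -0.5 -1.6] 8.8
1.32 [-3.  -0.1 -1.8] 9.1
1.44 [-4.4  1.6 -0.9] 9.4
1.57 [-3.3  1.2 -1.9] 9.7
```

View pics/topf.png

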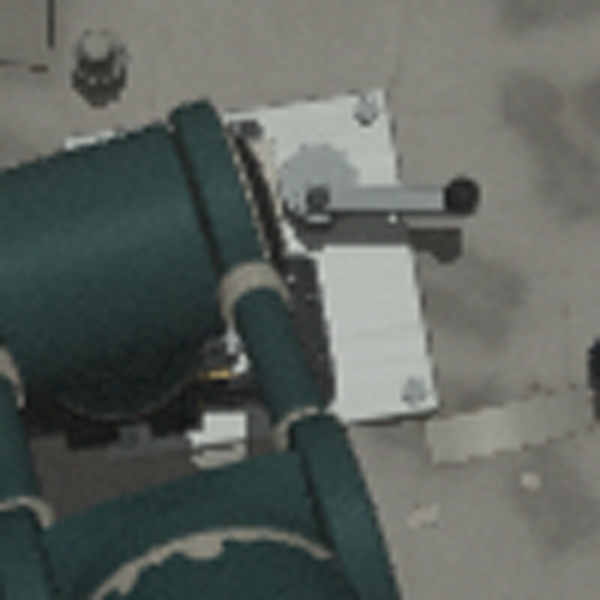

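The arm hides the front lever in this view. The forces stayed below 5 N throughout. I'll back off and look again.

```bash
python3 - <<'E'
from h import *
import cv2
bot.movel(*pose("front",1.57,0,d=.03),v=.1)
bot.movel(*pose("front",1.57,0,d=.03,z=.18),v=.2)
bot.move_ptp([.42,-.2,.22],ori(yaw-.2))
c=bot.capture("top"); cv2.imwrite("pics/topg.png",cv2.resize(c["image"][150:250,235:335,::-1],(600,600),interpolation=cv2.INTER_CUBIC))
print(bot.sense()["time_s"])
E
```

```text
12.3083
```

View pics/topg.png

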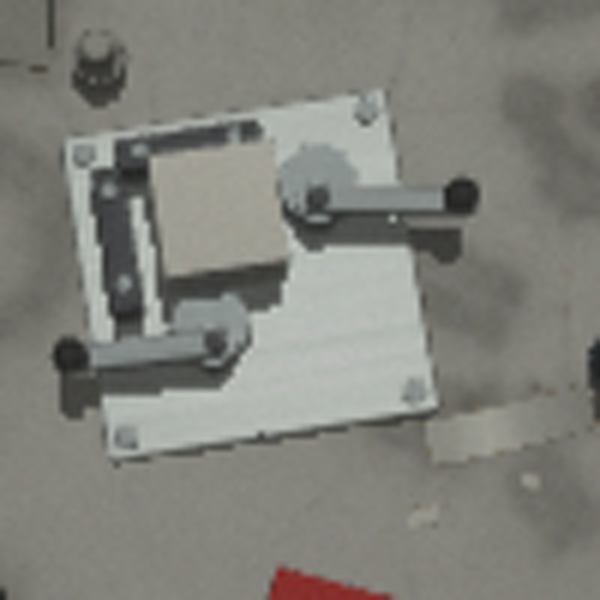

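The front lever is round, with its knob at (70,354), which makes it about 1.5 rad. The carton is against the back fence and the side lever is still open. Now I'll push the side lever.

```bash
python3 - <<'E'
from h import *
import cv2
bot.move_ptp(*pose("side",-.4,0,z=.18,d=.026))
bot.movel(*pose("side",-.4,0,d=.026),v=.12)
print(np.round(bot.sense()["force"],1))
ok=push("side",0,-.4,1.6)
if ok:
    bot.pause(.3)
    bot.movel(*pose("side",1.6,0,d=.03),v=.1)
    bot.movel(*pose("side",1.6,0,d=.03,z=.18),v=.2)
    bot.move_ptp([.42,-.2,.22],ori(yaw-.2))
c=bot.capture("top"); cv2.imwrite("pics/toph.png",cv2.resize(c["image"][150:250,235:335,::-1],(600,600),interpolation=cv2.INTER_CUBIC))
print(bot.sense()["time_s"])
E
```

```text
[0.5 0.1 0.9]
-0.28 [-0.2 -0.5 -0.3] 15.2
-0.15 [0.4 0.2 0.3] 15.5
-0.03 [-2.   0.6 -0.2] 15.8
0.1 [-2.  -0.5 -0.6] 16.1
0.22 [-2.2 -2.  -1.1] 16.4
0.35 [-2.3 -1.3 -1.3] 16.7
0.48 [-0.7 -3.2 -0.8] 17.0
0.6 [-2.  -3.2 -1.1] 17.3
0.72 [-2.  -2.7 -1.7] 17.6
0.85 [-0.4 -2.8 -1.1] 17.9
0.98 [-1.3 -3.8 -1.4] 18.2
1.1 [-0.6 -3.  -1.8] 18.4
1.23 [ 0.1 -4.2 -1.6] 18.7
1.35 [ 1.  -4.1 -2.2] 19.0
1.48 [ 2.8 -3.7 -2.6] 19.3
1.6 [ 3.3 -4.  -2. ] 19.6
22.3833
```

View pics/toph.png

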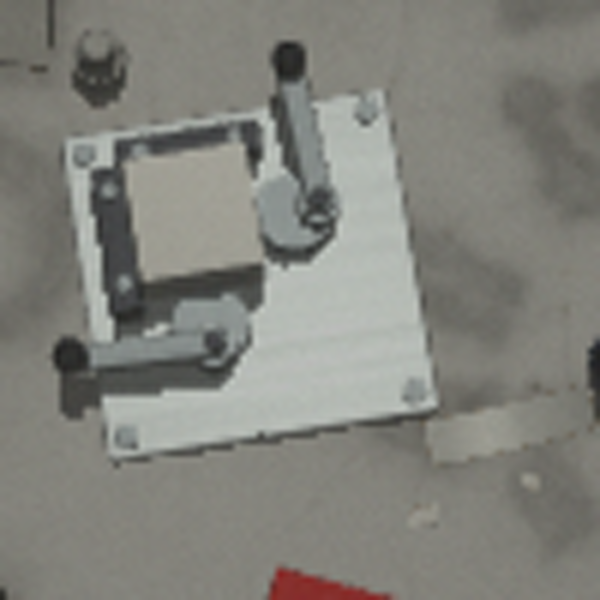

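Both levers are round, with the side knob at (289,60) and the front knob at (70,354). The carton's top corners are at about (125,163), (243,144), (264,262) and (144,281). I'll check the numbers.

```bash
python3 - <<'E'
from h import *
c=np.load("top0.npz")
f=lambda x,y,z:(ray(c,x/6-.42+235,y/6-.42+150,z)[:2]-o)@M*1e3
k=f(70,354,.068)-[-39.2,24]; s=f(289,60,.068)-[24,-39.2]
print("front",np.arctan2(k[1],-k[0]),np.hypot(*k),"side",np.arctan2(s[0],-s[1]),np.hypot(*s))
Q=np.array([f(*p,.068) for p in [(125,163),(243,144),(264,262),(144,281)]]);print(Q.round(1),Q.mean(0))
e=(Q[0]+Q[1]-Q[2]-Q[3]); print("yaw",np.arctan2(e[1],e[0])); e=Q[0]+Q[3]-Q[1]-Q[2]; print(np.arctan2(-e[0],e[1]))
E
```

```text
front 1.6034761431707238 69.73524586553435 side 1.6522798734285011 68.36852374051782
[[52.8 53.8]
 [53.6 -4.8]
 [-6.2 -6.1]
 [-6.7 53.1]] [23.35832261 23.9915394 ]
yaw 0.016402065943968588
0.010857641200564103
```

The levers read about 1.60 and 1.65 rad. The carton is within about 1 mm of the seat and 1° of square, which is as fine as the picture can show, so I'll hand in.

```bash
python3 -c "
from plant import bot
print(bot.job_done())"
```

```text
the job is handed in; nothing more can be done
None
```

I pushed the front lever round, then the side lever, and handed the job in. In the last picture the levers stood at about 1.60 and 1.65 rad and the carton was about 1 mm from the seat and 1° off square; the hand-in returned no verdict.

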